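# Eject the drilled block from the jig and catch it on the runway

### The job

Press the ribbed ejector key of the drilling jig down with one fingertip so that its spring pushes the drilled steel block out of the nest, and stop the block on the runway with your other finger before it slides away off the end. Finish while holding like that: the key still pressed down, the block standing on the runway out of the nest and leaning against the other finger. Nothing is gripped or lifted, and the things lying round the jig stay where they are.

Things in the scene. Friction and masses are not known exactly. Their poses are not given: they have to be found in the camera images.
- jig: Aluminium drilling jig, 112 mm long (x), 66 mm wide (y; feet 110 mm), fixed. Origin on the table under the nest; x points along the runway, the way the block slides out; z up. Nest floor and runway are one level, 30 mm above the table. Beside the nest two cheeks 24 mm high, x = -22 to +14 mm, inner faces 46 mm apart. On the middle line from the rear: key, pusher plate, block, gate tooth, runway.
- eject_key (a joint): How far the ejector key is pressed: 0 up, 0.010 m fully down (hard stop). A spring returns it when let go (1.5 N at the top, 4 N at the bottom, plus up to 5 N of rubbing at the gate until the block is free). Its gate tooth frees the block at about 0.006; hold it pressed beyond 0.0065.
- key_top (a point): Centre of the ribbed top of the ejector key, 26 mm long (jig x) and 32 mm wide (jig y), on the jig's middle line at jig x = -36 mm, behind the pusher plate. 46 mm above the table when up, 36 mm when fully down; it moves with the key.
- block: Drilled block, plain steel, 30 mm long (jig x), 44 mm wide, 30 mm high, about 0.15 kg, loose. Origin at the centre of its underside, axes as the jig's. At the start it sits in the nest at jig x = 0, underside 30 mm above the table. Catch it anywhere from jig x = +8 to +50 mm (its front face is 15 mm further on); beyond +55 mm it has slid away.
- pusher (a joint): Travel of the steel pusher plate (22 mm high, 4 mm thick, front face at jig x = -15 mm at 0) behind the block, 0 to 0.078 m toward jig +x. Its damped spring pushes with about 4 N at first, 2.5 N at the end: once the gate tooth (6 mm high, jig x = 15 to 19 mm, one piece with the key) is down, the block creeps out at about 15 to 40 mm/s and drops off the runway's end if nothing stops it.
- catch_point (a point): Point on the middle line of the runway surface at jig x = +41 mm, 77 mm ahead of the middle of the key: a good place for the inner face of the catching finger (the block then stops at jig x = +26 mm). A fingertip level with the fully pressed key is 6 mm above the runway here and meets the upper 24 mm of the block. The runway's side rails are 4 mm high, 46 mm apart; it ends at jig x = +74 mm.
- nut_1: Bystander: rusty hexagon nut, 34x32x14 mm, loose near the jig. Origin at its underside.
- centre_punch: Bystander: steel centre punch, about 110 mm long, 10 mm thick, loose near the jig. Origin at its underside.
- line_reel: Bystander: white reel, 46 mm across, 33 mm high, loose, beyond the runway's end to one side. Origin at its underside.
- chalk: Bystander: white chalk stick, about 75 mm long, 12 mm high, loose near the key end of the jig. Origin at its underside.
- carpenter_pencil: Bystander: red pencil 166 mm long, 10 mm high, loose beside the jig. Origin at its underside.
- tape_measure: Bystander: tape measure, 54x80x68 mm, loose, to the left of the jig. Origin at its underside.
There are look-alikes about, which are no part of the job. What is meant by the jig is not red, and is the larger of those in its own colour. Several things have the shape of the block; the one meant has the colours described above.

How it is judged (in metres and radians):
On the way:
1. the ejector key is pressed down (value of joint eject_key above 0.0065 m).
At the end, for the whole second after the job is handed in: The key is held down (pressed more than 6.5 mm of its 10 mm); the block stands at rest and upright (within 0.2 rad) on the runway, 8 to 50 mm out of its nest, and presses against a finger with more than 0.4 N (value of joint eject_key above 0.0065 m and contact force between the fingers and block above 0.4 N and x of block in the frame of jig between 0.008 and 0.05 m and z of block in the frame of jig between 0.026 and 0.034 m and angle between block's own z axis and vertical below 0.2 rad and linear speed of block below 0.01 m/s); the arm keeps its last pose, push and grip.
It fails at once if the block slid away (more than 55 mm out of the nest) (x of block in the frame of jig above 0.055 m).
It fails at once if the block was lifted or tipped (more than 8 mm up or 0.4 rad) (z of block in the frame of jig above 0.038 m or angle between block's own z axis and vertical above 0.4 rad).
It fails at once if a bystander was moved by more than 20 mm (distance of any of nut_1, centre_punch, line_reel, chalk, carpenter_pencil, tape_measure from where it was at the start of the episode above 0.02 m).
It also fails if it takes over 32 s, if anything falls off the work surface, if the arm or the gripper's body presses on something with over 40 N, if the wrist force passes 120 N, or if a joint passes its speed limit or range.

### The arm

A 6-joint arm with a two-finger parallel gripper is mounted at the origin on a cart in front of the work surface, level with it; the furniture and walls round the work are solid. World frame = base frame: x ahead of the robot, y to its left, z up, the work surface at z = 0. Lengths are in mm, angles in rad, forces in N, time in s.
With the tool pointing down it reaches from about 350 to 1000 mm from the base axis. Payload 7.1 kg.
Tool frame: the origin (TCP) lies on the centre line of the jaws, within the pads' length; the fingertips stand 11 mm ahead of it and the grasp point (between the pads) lies 8 mm behind it; x points along the fingers, z is the direction in which the jaws open and shut, and the axes are right-handed (so a half turn about x gives the same grasp; the last joint's range is limited). The gripper opens to 85 mm and grips with 20 to 120 N. Pads are 22 mm wide; open, the fingers measure 114 mm over their backs; the gripper's body (76 mm by 85 mm) begins 54 mm behind the grasp point. The pads swing forward as they close: fully open they stand 13 mm farther back than shut.
Start: joints at [1.301, 0.423, 1.63, -0, 1.089, -0.019], TCP at [155.08, 605.438, 242.319] pointing down, gripper open.
Joint ranges: [-3, 3], [-0.9, 2.11], [0.09, 2.58], [-1.31, 4.45], [0.11, 2.69], [-2.54, 2.54]. Speed limits (rad/s): [2.39, 2.39, 3.01, 3.14, 3.14, 3.14].

### API

Orientations are given as a rotation vector (axis times angle).
In Python, from bench import readout, eyes, order gives the robot as it stands.
- The arm moves only by the tool play_rows, never from a script. Its arguments are lists of equal length, an entry for each row: "hand": the opening, from 0 (shut) to 1 (fully open); "linear": the shift along the tool's x, y, z in cm, a list of three; "yaw": the turn about the tool's x in degrees. A call has 1 to 20 rows; each row is the pose to reach, as a shift and turn from the pose commanded when the call began, along the tool's axes at that moment; what a row does not reach only later rows make up. A row lasts 1/10 s, in which the tool goes at most 50 mm and 8.59 degrees, less where a joint would pass 70% of its speed; a pose out of reach is approached as far as the arm can. A call with a gripper value outside its range is refused whole. The fingers move at their own pace and stop on an object; "newtons" is the grip in N (left out, the last holds). Time passes only in rows, so rows that repeat a pose let the fingers close. It gives the time, the measured TCP pose, the force and the opening at its end, in the units of the state.
- readout.get_state(): the state, without advancing time (a new reading comes with each control period).
- eyes.camera(name): name is "scene" or "top" or "wrist"; returns a dict with "image" (384x512x3 uint8, red, green, blue), "range_z" (384x512 float32, mm along the optical axis (not along the pixel's ray), 0 where there is no reading), "vfov" (degrees; the focal length in pixels is half the picture's height over the tangent of half this angle, whatever the lens; pixels are square), "cx", "cy" (the principal point, pixels), "T" (4x4, takes a point from camera to world coordinates). Camera axes: x right, y up, looking along -z (the intrinsics and any distortion apply to the point x, -y, -z); pixel columns grow to the right and rows downward; lengths in mm; the calibration is good to about 2 mm. A picture is of the moment at which its call begins.
- order.finish_job(): hands the job in, once; it reports no verdict.
The state is a dict: "time": time; "joints": joint angles; "joint_vel": joint speeds; "effort": joint torques, N m; "position": TCP position; "tcp_rot": TCP orientation; "wrist_force": force on the tool from outside, world axes, zero at the start; "torque": the same for the moment, N m; "opening": opening from 0.0 (shut) to 1.0 (fully open).
Only numpy, scipy, OpenCV 4.12 (cv2) and the standard library are available. Lean on these libraries where they do the work, as an engineer would, in place of code of your own. Each camera call takes 0.05 s, during which the arm holds its last target.

## Working session

There is one attempt and no reset: what is moved stays moved. The work goes in short steps, Python scripts to look and compute and a tool call to move; the robot and the scene stay as the last step left them, time stands still between calls to the robot, and variables do not carry over. Pictures are saved under pics/ and viewed, and the job is handed in when it is done.

Besides the shell and the picture viewer there is one more tool, called after "Call:" in YAML: its name, and indented under it one key for each argument. play_rows: Moves the arm, as the interface text tells. Its arguments: {"type":"object","properties":{"hand":{"type":"array","items":{"type":"number"}},"linear":{"type":"array","items":{"type":"array","items":{"type":"number"}}},"yaw":{"type":"array","items":{"type":"number"}},"newtons":{"type":"number"}},"required":["hand","linear","yaw"]}

```bash
mkdir -p pics; ls
cat > h.py <<'E'
import numpy as np, cv2
from bench import readout, eyes, order
def cap(n,tag):
    d=eyes.camera(n); np.savez(f'{tag}.npz',**{k:d[k] for k in d})
    cv2.imwrite(f'pics/{tag}.png',d['image'][:,:,::-1]); return d
def load(tag):
    z=np.load(f'{tag}.npz'); return {k:z[k] for k in z}
def cloud(d):
    h,w=d['range_z'].shape; f=h/2/np.tan(np.radians(float(d['vfov']))/2)
    v,u=np.mgrid[:h,:w]; r=d['range_z']
    P=np.stack([(u-float(d['cx']))/f*r,-(v-float(d['cy']))/f*r,-r,np.ones_like(r)],-1)
    W=P@np.array(d['T']).T
    W=W[...,:3]; W[r<=0]=np.nan; return W
E
python3 - <<'E'
from h import *
for n in('scene','top','wrist'):
    d=cap(n,n+'0'); print(n,d.keys(),d['vfov'],d['cx'],d['cy'],np.round(d['T'],2).tolist())
s=readout.get_state(); print(s)
E
```

```text
pics
scene dict_keys(['image', 'range_z', 'vfov', 'cx', 'cy', 'T']) 45.79437212309666 250.50093465270268 187.88105802226173 [[0.7, 0.38, -0.6, -54.0], [-0.71, 0.36, -0.61, -506.68], [-0.02, 0.85, 0.52, 560.45], [0.0, 0.0, 0.0, 1.0]]
top dict_keys(['image', 'range_z', 'vfov', 'cx', 'cy', 'T']) 50.49738355317022 253.4328427415969 196.14219322838446 [[0.02, 0.98, -0.18, 337.5], [-1.0, 0.02, -0.01, 59.59], [-0.01, 0.18, 0.98, 970.42], [0.0, 0.0, 0.0, 1.0]]
wrist dict_keys(['image', 'range_z', 'vfov', 'cx', 'cy', 'T']) 70.95665609516831 250.72743275581118 190.29446498287047 [[0.25, -0.92, -0.3, 76.69], [0.97, 0.24, 0.08, 625.73], [-0.0, -0.31, 0.95, 372.93], [0.0, 0.0, 0.0, 1.0]]
{'time': 0.15, 'joints': array([ 1.30101364e+00,  4.23676334e-01,  1.63047056e+00, -9.12001773e-06,
        1.08862946e+00, -1.89761437e-02]), 'joint_vel': array([ 6.16566285e-04, -2.26914456e-03, -3.00181782e-03,  2.40328595e-04,
        5.44283265e-05, -1.01653229e-03]), 'effort': array([ 2.95170357e-04, -5.57769728e+01, -2.82019258e+01, -8.37593052e-05,
        4.74006272e-03, -6.90017805e-05]), 'position': array([154.97260609, 605.07098936, 241.73462508]), 'tcp_rot': array([-1.0232177 ,  1.31842898,  1.02202624]), 'wrist_force': array([ 0.37897791, -0.13542407, -0.33563359]), 'torque': array([-0.00768203,  0.01293197, -0.02935441]), 'opening': 0.997325695816484}
```

View pics/scene0.png

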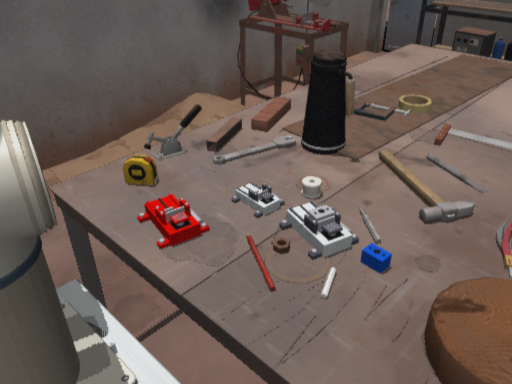

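View pics/top0.png

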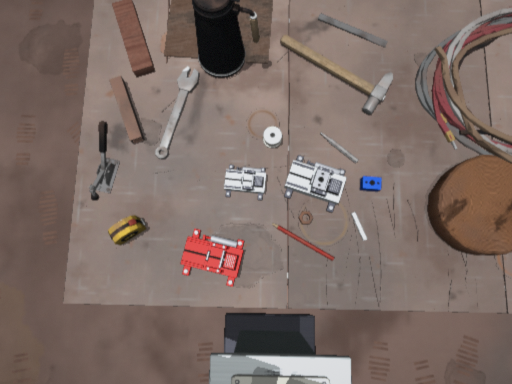

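Candidates for the jig in the top view are red (212,257), small white (245,181) and larger white (315,182). The larger white one fits: it isn't red and is the bigger of its colour. The blue drilled block (371,184) is a look-alike. I'll enlarge to confirm.

Run:
```python
from h import *
a=load('top0')['image'][145:220,270:370,::-1]; b=load('scene0')['image'][190:265,270:370,::-1]
cv2.imwrite('pics/crop0.png',np.vstack([cv2.resize(x,None,fx=4,fy=4,interpolation=cv2.INTER_CUBIC) for x in(a,b)]))
W=cloud(load('top0')); 
for u,v in[(315,182),(245,181),(350,280)]: print(np.round(W[v,u]))
m=np.zeros(W.shape[:2],bool); m[150:215,278:352]=1
for lo,hi in[(26,34),(34,42),(42,50),(50,57),(57,66)]:
    k=m&(W[...,2]>lo)&(W[...,2]<hi); print(lo,hi,k.sum(),np.round(W[k].mean(0),1))
```

```text
[539. -71.  59.]
[547.  90.  20.]
[ 320. -159.    3.]
26 34 920 [548.9 -65.6  29.8]
34 42 75 [548.1 -59.7  36.4]
42 50 169 [ 533.1 -113.9   45.5]
50 57 160 [540.4 -88.1  53.5]
57 66 234 [545.  -83.6  59.7]
```

View pics/crop0.png

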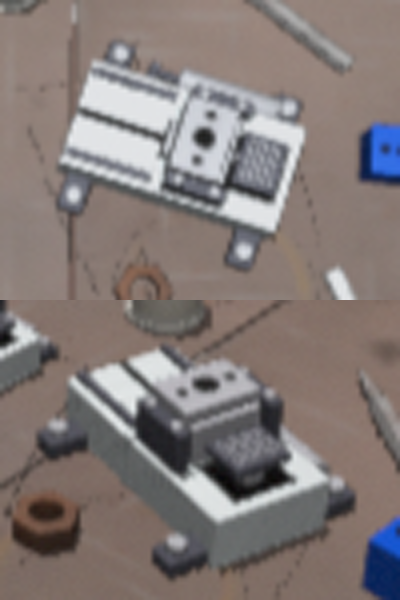

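Confirmed: white body, grey drilled steel block, ribbed key at the right (−y) end, so the runway points roughly world +y. I'll fit the pose next.

```bash
cat >> h.py <<'E'
from scipy.optimize import minimize
def fit(W,c,R=95):
    """jig frame from cloud: block top + key top + body outline"""
    d=np.hypot(W[...,0]-c[0],W[...,1]-c[1])<R
    out={}
    k=d&(W[...,2]>24)&(W[...,2]<70); p=W[k][:,:2].astype(np.float32)
    (cx,cy),(w,h),a=cv2.minAreaRect(p); out['body']=(cx,cy,w,h,a)
    k=(d&(W[...,2]>56.5)&(W[...,2]<64)).astype(np.uint8)
    n,l,s,_=cv2.connectedComponentsWithStats(k); i=1+np.argmax(s[1:,4]); pt=W[l==i]
    out['block']=(*pt.mean(0),*cv2.minAreaRect(pt[:,:2].astype(np.float32))[1:],len(pt))
    k=(d&(W[...,2]>42)&(W[...,2]<49)).astype(np.uint8)
    n,l,s,_=cv2.connectedComponentsWithStats(k); i=1+np.argmax(s[1:,4]); pt=W[l==i]
    out['key']=(*pt.mean(0),*cv2.minAreaRect(pt[:,:2].astype(np.float32))[1:],len(pt))
    return out
E
python3 - <<'E'
from h import *
for t in('top0','scene0'):
    for k,v in fit(cloud(load(t)),(545,-75)).items(): print(t,k,v)
E
```

```text
top0 body (552.667236328125, -78.47750854492188, 132.77845764160156, 78.21009063720703, 72.5174789428711)
top0 block (np.float64(544.9711972288482), np.float64(-83.74216163333614), np.float64(59.617175881419946), (29.7393741607666, 44.52540969848633), 73.45270538330078, 236)
top0 key (np.float64(533.6255424960768), np.float64(-118.36327729828795), np.float64(45.4082965290878), (25.474411010742188, 31.45730209350586), 71.77388000488281, 146)
scene0 body (554.412841796875, -80.43185424804688, 134.22962951660156, 77.87471008300781, 73.65088653564453)
scene0 block (np.float64(546.7321014187852), np.float64(-87.43093070380877), np.float64(59.97667233158002), (32.69419860839844, 48.14988708496094), 71.2567367553711, 242)
scene0 key (np.float64(536.0881293139729), np.float64(-113.17095817263008), np.float64(45.767714269119246), (48.21962356567383, 69.2724609375), 48.71540069580078, 281)
```

```bash
cat >> h.py <<'E'
from scipy.spatial.transform import Rotation as Ro
def go(target, jx_ang, s=None):
    """tool-axis shift (cm) and yaw (deg) to target TCP pos, with tool z along +-jig x"""
    s=s or readout.get_state(); R=Ro.from_rotvec(s['tcp_rot']).as_matrix()
    print('pos',np.round(s['position'],1),'R',np.round(R,3).tolist(),'t',s['time'],'open',s['opening'],'F',np.round(s['wrist_force'],2),'j',np.round(s['joints'],2))
    print('shift cm',np.round(R.T@(np.array(target)-s['position'])/10,2))
    for sg in(1,-1):
        d=R.T@np.array([sg*np.cos(jx_ang),sg*np.sin(jx_ang),0]); print('yaw',sg,round(np.degrees(np.arctan2(-d[1],d[2])),2))
E
python3 - <<'E'
from h import *
a=np.radians(72.3); o=np.array([545,-84]); c=o+7*np.array([np.cos(a),np.sin(a)])
go([*c,180],a)
E
```

```text
pos [155.  605.1 241.7] R [[-0.0, -0.969, 0.248], [-0.001, 0.248, 0.969], [-1.0, 0.0, -0.001]] t 0.15 open 0.997325695816484 F [ 0.38 -0.14 -0.34] j [ 1.3   0.42  1.63 -0.    1.09 -0.02]
shift cm [  6.24 -54.92 -56.37]
yaw 1 3.33
yaw -1 -176.67
```

Call:
play_rows:
  hand: [0.92, 0.92, 0.92, 0.92, 0.92, 0.92, 0.92, 0.92, 0.92, 0.92, 0.92, 0.92, 0.92, 0.92, 0.92, 0.92, 0.92, 0.92, 0.92, 0.92]
  linear:
    - [0.2, -1.5, -1.5]
    - [0.4, -4, -4]
    - [0.7, -7, -7]
    - [1, -10, -10]
    - [1.4, -13, -13]
    - [1.7, -16, -16]
    - [2, -19, -19.5]
    - [2.4, -22, -23]
    - [2.7, -25, -26]
    - [3, -28.5, -29]
    - [3.4, -32, -32.5]
    - [3.7, -35, -36]
    - [4, -38.5, -39.5]
    - [4.5, -42, -43]
    - [5, -45, -46]
    - [5.3, -48, -49]
    - [5.6, -51, -52]
    - [6, -53, -54.5]
    - [6.2, -54.9, -56.4]
    - [6.2, -54.9, -56.4]
  yaw: [0, 0, 0, 0, 0, 0, 0, 0, 0, 0, 0, 1, 1, 2, 2, 3, 3.3, 3.3, 3.3, 3.3]

```text
time: 2.15
position: [548.4, -79.8, 180.0]
tcp_rot: [-0.978, 1.34, 0.976]
wrist_force: [-0.1, 1.0, 0.4]
opening: 0.921
```

Run:
```python
from h import *
a=np.radians(72.3); o=np.array([545,-84]); c=o+7*np.array([np.cos(a),np.sin(a)])
d=cap('wrist','wrist1'); go([*c,90],a)
for k,v in fit(cloud(d),(545,-75)).items(): print(k,v)
```

```text
pos [547.3 -78.4 179.9] R [[-0.0, -0.952, 0.306], [0.0, 0.306, 0.952], [-1.0, 0.0, -0.0]] t 2.2 open 0.9192925459229713 F [ 0.36  0.14 -0.54] j [-0.16  0.4   1.84  0.    0.9  -1.42]
shift cm [8.99 0.04 0.1 ]
yaw 1 -0.11
yaw -1 179.89
body (554.65576171875, -79.27226257324219, 132.91712951660156, 77.08422088623047, 72.26490020751953)
block (np.float64(545.667946784517), np.float64(-84.45921682465608), np.float64(59.84996984309558), (30.013103485107422, 43.86002731323242), 72.33232116699219, 1296)
key (np.float64(535.3416590297466), np.float64(-118.73556505974737), np.float64(45.83186178863287), (29.416759490966797, 31.65781021118164), 72.66654205322266, 766)
```

View pics/wrist1.png

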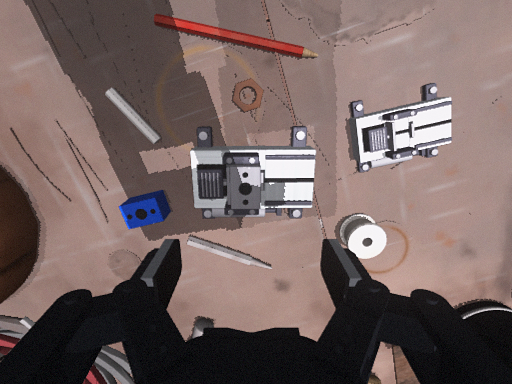

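The wrist view shows the jig at (253,178), key on the left and runway on the right, with fingertips at (165,250) and (340,250). Next I'll measure the fingertips in the jig frame.

Run:
```python
from h import *
a=np.radians(72.3); o=np.array([545.6,-84.4])
W=cloud(load('wrist1')); ex=np.array([np.cos(a),np.sin(a)]); ey=np.array([-ex[1],ex[0]])
X=(W[...,:2]-o)@ex; Y=(W[...,:2]-o)@ey; Z=W[...,2]
for sl in(slice(90,200),slice(300,420)):
    m=np.zeros(Z.shape,bool); m[225:330,sl]=1; m&=Z>120
    print('minz',np.nanpercentile(Z[m],[0,1,5]))
    for z0 in(155,160,165,170,175,180,190,200):
        k=m&(Z>=z0)&(Z<z0+5)
        if k.sum()>3: print(z0,k.sum(),'X',np.round([X[k].min(),X[k].max()],1),'Y',np.round([Y[k].min(),Y[k].max()],1))
```

```text
minz [178.92549211 182.39104433 188.39689656]
175 13 X [-33.9 -33.6] Y [-8.9  6.1]
180 124 X [-40.2 -33.2] Y [-12.   10.5]
190 230 X [-47.4 -33.1] Y [-11.3  11.3]
200 289 X [-47.8 -33.2] Y [-11.7  11.1]
minz [178.27621783 182.55364568 188.91532025]
175 10 X [44.9 45.3] Y [-7.8  5.9]
180 115 X [44.4 51.2] Y [-11.5  10.5]
190 228 X [44.2 58.7] Y [-12.1  10.8]
200 280 X [44.4 58.5] Y [-12.   10.9]
```

Call:
play_rows:
  hand: [0.92, 0.92, 0.92, 0.92, 0.92, 0.92, 0.92, 0.92, 0.92, 0.92]
  linear:
    - [1, 0, 0]
    - [3, 0, 0]
    - [5, 0, 0]
    - [7, 0, 0]
    - [9, 0, 0]
    - [10.5, 0, 0]
    - [11.5, 0, 0]
    - [12.2, 0, 0]
    - [12.6, 0, 0]
    - [12.6, 0, 0]
  yaw: [0, 0, 0, 0, 0, 0, 0, 0, 0, 0]

```text
time: 3.2
position: [546.9, -77.1, 54.2]
tcp_rot: [-0.979, 1.34, 0.979]
wrist_force: [-0.1, -0.6, -0.3]
opening: 0.922
```

Run:
```python
from h import *
a=np.radians(72.3); o=np.array([545.6,-84.4]); c=o+7*np.array([np.cos(a),np.sin(a)])
d=cap('wrist','wrist2'); cap('scene','scene2'); go([*c,38.5],a)
W=cloud(d); ex=np.array([np.cos(a),np.sin(a)]); ey=np.array([-ex[1],ex[0]])
X=(W[...,:2]-o)@ex; Y=(W[...,:2]-o)@ey; Z=W[...,2]
for sl in(slice(90,200),slice(300,420)):
    m=np.zeros(Z.shape,bool); m[225:330,sl]=1
    for z0 in(48,52,56,60,64,70,75):
        k=m&(Z>=z0)&(Z<z0+4)
        if k.sum()>3: print(z0,k.sum(),'X',np.round([X[k].min(),X[k].max()],1),'Y',np.round([Y[k].min(),Y[k].max()],1))
s=cv2.imread('pics/scene2.png')[170:270,250:390]; w=cv2.imread('pics/wrist2.png')
cv2.imwrite('pics/c2.png',np.hstack([w,cv2.resize(s,None,fx=2,fy=384/100)]))
```

```text
pos [547.3 -77.2  54.8] R [[0.001, -0.953, 0.304], [-0.0, 0.304, 0.953], [-1.0, -0.001, 0.0]] t 3.3 open 0.9174561683306612 F [-0.82  0.09  0.01] j [-0.16  0.6   1.89 -0.    0.65 -1.42]
shift cm [ 1.63 -0.05 -0.03]
yaw 1 0.03
yaw -1 -179.97
52 40 X [-31.8 -31.2] Y [-8.2 11.3]
56 115 X [-38.5 -31.2] Y [-9.3 12.9]
60 160 X [-45.3 -31.1] Y [-9.6 13. ]
64 179 X [-44.9 -31.1] Y [-10.4  13. ]
70 211 X [-45.4 -30.9] Y [-9.3 13.2]
75 234 X [-45.1 -31.1] Y [-9.1 13.5]
52 39 X [46.8 47.5] Y [-7.8 11. ]
56 114 X [46.7 53.8] Y [-9.5 13. ]
60 153 X [46.6 60.5] Y [-9.2 13.1]
64 186 X [46.7 60.4] Y [-9.2 13. ]
70 196 X [46.6 60.8] Y [-9.4 13.2]
75 229 X [46.6 60.4] Y [-9.7 13.2]
```

View pics/c2.png

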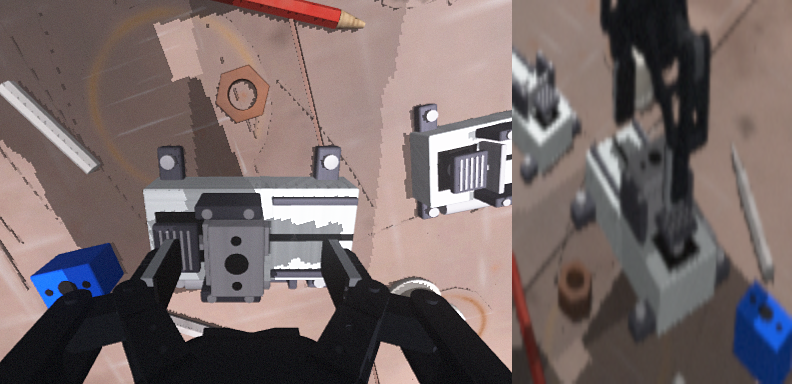

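The fingers stand over the key (165,245) and the runway (335,245). I'll re-fit the jig from the same picture to get the relative offsets.

Run:
```python
from h import *
W=cloud(load('wrist2')); W[250:]=np.nan
for k in fit(W,(545,-75)).items(): print(k)
W=cloud(load('wrist2')); a=np.radians(72.3); o=np.array([545.6,-84.4]); ex=np.array([np.cos(a),np.sin(a)]); ey=np.array([-ex[1],ex[0]])
X=(W[...,:2]-o)@ex; Y=(W[...,:2]-o)@ey; Z=W[...,2]
k=(Z>58)&(Z<62)&(abs(X)<22)&(abs(Y)<26); print('block top',np.round([*np.percentile(X[k],[1,50,99]),*np.percentile(Y[k],[1,50,99]),Z[k].mean()],1))
k=(Z>43.5)&(Z<47.5)&(X<-20)&(X>-55)&(abs(Y)<22); print('key',np.round([*np.percentile(X[k],[1,50,99]),*np.percentile(Y[k],[1,50,99]),Z[k].mean()],1))
```

```text
('body', (538.3333740234375, -73.99147033691406, 132.49642944335938, 44.33405303955078, 72.13874816894531))
('block', (np.float64(531.4978433002241), np.float64(-79.89487715717843), np.float64(59.559244938508364), (30.102252960205078, 14.416886329650879), 72.57051849365234, 1455))
('key', (np.float64(526.7968746807813), np.float64(-114.9885650047493), np.float64(45.494102559494465), (28.048049926757812, 17.559711456298828), 71.94647979736328, 1010))
block top [-14.5   0.   14.5 -22.4   0.8  20.5  59.8]
key [-48.5 -31.1 -23.4 -16.4   5.7  14.7  45.8]
```

Call:
play_rows:
  hand: [0.92, 0.92, 0.92, 0.92, 0.92, 0.92, 0.92, 0.92, 0.92, 0.92, 0.92, 0.92]
  linear:
    - [0, -0.2, -0.2]
    - [0.3, -0.2, -0.2]
    - [0.5, -0.2, -0.2]
    - [0.7, -0.2, -0.2]
    - [0.85, -0.2, -0.2]
    - [1, -0.2, -0.2]
    - [1.15, -0.2, -0.2]
    - [1.3, -0.2, -0.2]
    - [1.45, -0.2, -0.2]
    - [1.6, -0.2, -0.2]
    - [1.6, -0.2, -0.2]
    - [1.6, -0.2, -0.2]
  yaw: [0, 0, 0, 0, 0, 0, 0, 0, 0, 0, 0, 0]

```text
time: 4.5
position: [548.2, -79.7, 38.3]
tcp_rot: [-0.979, 1.34, 0.979]
wrist_force: [-0.8, -1.4, 2.2]
opening: 0.917
```

```bash
cat > look.py <<'E'
import sys
from h import *
t=sys.argv[1]
d=cap('wrist','w'+t); e=cap('scene','s'+t); s=readout.get_state()
print(s['time'],np.round(s['position'],1),np.round(s['wrist_force'],2),np.round(s['torque'],2),s['opening'])
W=cloud(d); a=np.radians(72.3); o=np.array([545.6,-84.4]); ex=np.array([np.cos(a),np.sin(a)]); ey=np.array([-ex[1],ex[0]])
X=(W[...,:2]-o)@ex; Y=(W[...,:2]-o)@ey; Z=W[...,2]
k=(Z>58)&(Z<62)&(X<60)&(X>-22)&(abs(Y)<26); k[:,:200]=0;k[:,325:]=0
print('block top',np.round([*np.percentile(X[k],[1,50,99]),*np.percentile(Y[k],[1,50,99]),Z[k].mean()],1))
k=(Z>34)&(Z<48)&(X<-30)&(X>-49)&(Y>-16)&(Y<16); print('key',k.sum(),np.round([*np.percentile(Z[k],[5,50,95])],1))
s=cv2.imread(f'pics/s{t}.png')[170:270,250:390]; w=cv2.imread(f'pics/w{t}.png')
cv2.imwrite(f'pics/c{t}.png',np.hstack([w,cv2.resize(s,None,fx=2,fy=384/100)]))
E
python3 look.py 3
```

```text
4.6 [548.2 -79.7  38.3] [-1.12 -1.66  4.17] [-0.3   0.29 -0.06] 0.920775344623528
block top [ -3.2  11.4  25.9 -22.    1.4  20.7  59.8]
key 1099 [35.9 37.9 46.8]
```

View pics/c3.png

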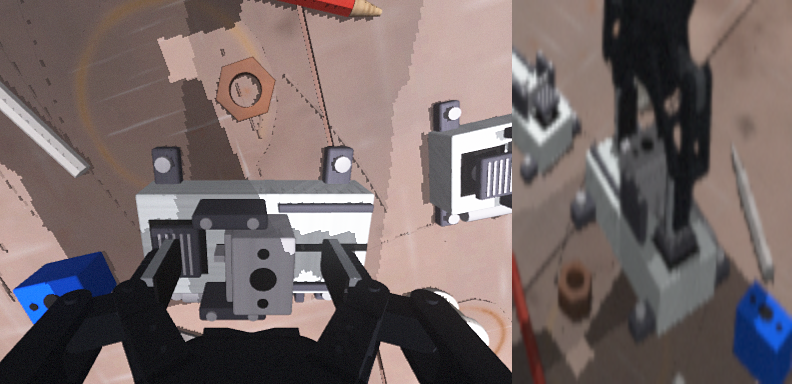

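The key is down (top about 37.5 mm, 4 N) and the block is already creeping out, at x≈11. I'll hold with 0.5 mm extra press.

Call:
play_rows:
  hand: [0.92, 0.92, 0.92, 0.92, 0.92, 0.92, 0.92, 0.92, 0.92, 0.92, 0.92, 0.92, 0.92, 0.92, 0.92, 0.92, 0.92, 0.92, 0.92, 0.92]
  linear:
    - [0.05, 0, 0]
    - [0.05, 0, 0]
    - [0.05, 0, 0]
    - [0.05, 0, 0]
    - [0.05, 0, 0]
    - [0.05, 0, 0]
    - [0.05, 0, 0]
    - [0.05, 0, 0]
    - [0.05, 0, 0]
    - [0.05, 0, 0]
    - [0.05, 0, 0]
    - [0.05, 0, 0]
    - [0.05, 0, 0]
    - [0.05, 0, 0]
    - [0.05, 0, 0]
    - [0.05, 0, 0]
    - [0.05, 0, 0]
    - [0.05, 0, 0]
    - [0.05, 0, 0]
    - [0.05, 0, 0]
  yaw: [0, 0, 0, 0, 0, 0, 0, 0, 0, 0, 0, 0, 0, 0, 0, 0, 0, 0, 0, 0]

```text
time: 6.6
position: [548.2, -79.6, 37.8]
tcp_rot: [-0.979, 1.339, 0.979]
wrist_force: [-1.5, 2.8, 3.7]
opening: 0.919
```

```bash
python3 look.py 4; python3 look.py 5
```

```text
6.7 [548.3 -79.6  37.9] [-0.66  3.54  4.59] [0.45 0.18 0.04] 0.9189818840094789
block top [ 15.4  28.1  41.7 -22.5   0.5  20.6  59.9]
key 1109 [35.6 37.5 46.7]
6.8 [548.2 -79.6  37.8] [-0.17  4.03  3.85] [0.51 0.16 0.05] 0.9186266085227442
block top [ 15.3  28.1  41.6 -22.5   0.6  20.6  59.9]
key 1098 [35.9 37.5 46.8]
```

View pics/c5.png

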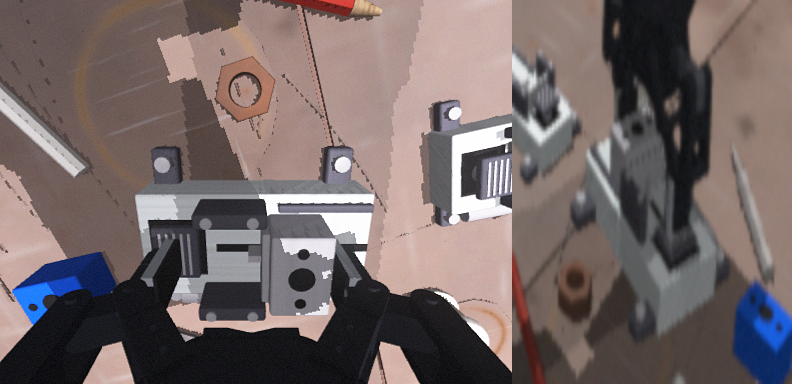

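The picture shows the block (300,270) stopped against the right finger and the left finger on the pressed key (175,250). The block is at rest at x≈28–30 and the wrist reads about 3.5–4 N along the runway. I'm handing in.

```bash
python3 -c "
from h import *
print(order.finish_job())"
```

```text
the job is handed in; nothing more can be done
None
```

I pressed the ribbed key of the larger white jig with one fingertip, and the spring-pushed block came to rest on the runway against the other finger. I handed the job in while holding that pose; no verdict was reported.

Last checks before handing in, at 6.8 s:
- **Key:** it was about 8.5 mm down, with its top at about 37.5 mm, against the 6.5 mm needed. The finger pressed on it with about 4 N.
- **Block:** it stood about 28–30 mm out of the nest, inside the 8–50 mm range. Its top was level at 59.9 mm, so it was upright. It did not move between the last two pictures.
- **Push on the finger:** the wrist read about 3.5–4 N along the runway. This is an indirect reading of the block leaning on the finger, well above 0.4 N.
- **Bystanders:** the nut, chalk, pencil and reel visible in the last picture looked undisturbed. I did not measure any of the six, and the arm never went near them.

**Disagreement:** the wrist camera's finger positions shifted by about 2 mm between the high and low views, within its calibration. I corrected by 2 mm before pressing.

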